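Stow the chain tool and lock the drawer with its quarter-turn stud

TASK

Pack the drawer box for the road: put the blue chain tool in the red box's open drawer and push the drawer fully home. Then line the yellow wing stud on the drawer's lip up with the slot under it, press it in and turn it a quarter turn clockwise to its stop, so that it stays down and locks the drawer. Leave the other loose things on the bench where they are.

Things in the scene. Friction and masses are not known exactly. Their poses are not given: they have to be found in the camera images.
- chest: red steel drawer box, 210 mm deep (its x), 180 mm wide (its y), top face 85 mm above the bench, fixed to the bench; origin at the centre of its underside, x axis pointing into the box away from the drawer's front (at yaw 0 the front faces the robot). The case's front plane lies at its x = -105 mm
- drawer (a joint): how far the drawer is pulled out towards the chest's -x, in m: 0 = fully home, 0.18 = its stop. It starts 0.15 to 0.175 open; friction about 2 N, stays where it is left
- drawer_in (a point): point on the drawer's inner floor, 16 mm over the bench, mid-width; axes as the chest's. The floor spans x -105 to +91 mm, y -79 to 79 mm from here; walls 48 mm high. At the start the floor from x -105 to at least +45 mm lies open in front of the case, except that the lip with the stud hangs over x -114 to -66 mm, y -17 to 17 mm; the wing's top is 109 mm above this point
- drawer_handle (a point): middle of the steel bar handle on the drawer's front, 66 mm above the bench, 25 mm out from the front's face; the bar is 90 mm long along the chest's y and 10 mm thick
- slot (a point): centre of the through slot in the case's top sheet, flush with the sheet's top, 22 mm behind the case's front plane; the slot is 32 mm long along the chest's y and 9 mm wide. When the drawer is fully home the stud stands exactly above it
- wing_top (a point): centre of the top of the stud's yellow wing, on the stud's vertical axis; 125 mm over the bench with the stud up. Wing: 34 mm long along this point's y (black line), 10 mm thick along its x, 15 mm tall, on a collar of radius 11 mm. The stud is captive in the steel lip of the drawer (lip top at 96 mm) and moves with it; below the lip its cross pin, 26 mm long, 5 mm thick, lies parallel to the wing
- wing (a joint): wing angle in rad about the vertical, growing clockwise seen from above: 0 = parallel to the slot (at the lip's black marks; the pin enters within 0.15 rad either way), 1.57 = a quarter turn on (red marks). Starts at -1.2 to -0.4. Stud up: turns from -1.5 to 1.6 against 0.03 N m and stays put; pin through the slot: stops under the sheet allow only about 0 to 1.57
- stud (a joint): how far the stud is pressed down, m: 0 = up, 0.0107 = bottom. A spring lifts it (4 N up, 7 N at the bottom). Unless the drawer is home and the pin lined up, the pin meets the sheet after about 1.5 mm. At the bottom it can be turned; let go after turning, the pin bears on the sheet's underside and the stud stays 0.009 to 0.010 down; not turned, it springs up
- blue_chain_tool: loose blue chain breaker lying on the bench right of the vice, 95 mm long along its y, 22 mm wide (x), 38 mm tall, 0.16 kg; origin at the middle of its underside. Grasp across its x on the solid body, 20 mm wide and 24 mm high, that runs from y -48 to y +3 mm; the thin screw and its cross handle lie at y +3 to +47 mm
- orange_mug: bystander: orange mug, 81x113x101 mm, standing at the back; origin at the centre of its underside
- black_pedal: bystander: black flat bicycle pedal, 103x85x22 mm; origin at the centre of its underside
- red_screwdriver: bystander: red screwdriver, 181 mm long, lying; origin at the middle of its underside
- spare_hub: bystander: silver wheel hub, 60x110x60 mm, lying; origin at the middle of its underside
- tape_2: bystander: roll of beige tape, 94 mm across, 25 mm high, lying flat; origin at the centre of its underside
Not all that is in view belongs to the job. Of the things like the blue_chain_tool, leave any that is green; of the rest the smaller one is meant.

How it is judged:
By the outcome, as a careful person would: the job done as asked, in the order asked, and still so for the second after the job is handed in, with the robot touching nothing.
It also fails if it takes over 72 s, if anything falls off the work surface, if the arm or the gripper's body presses on something with over 40 N, if the wrist force passes 120 N, or if a joint passes its speed limit or range.

ROBOT

A 6-joint arm with a two-finger parallel gripper is mounted at the origin on a cart in front of the work surface, level with it; the furniture and walls round the work are solid. World frame = base frame: x ahead of the robot, y to its left, z up, the work surface at z = 0. Lengths are in m, angles in rad, forces in N, time in s.
With the tool pointing down it reaches from about 0.35 to 0.775 m from the base axis. Payload 5.5 kg.
Tool frame: the origin (TCP) lies at the very end of the fingers, on their centre line; the grasp point (between the pads) lies 19 mm behind it (arm.grip_point_offset is the distance from the TCP to the grasp point, in m); z points along the fingers, y is the line along which they close (so a half turn about z gives the same grasp; the last joint's range is limited). The gripper opens to 85 mm and grips with 20 to 120 N. Pads are 22 mm wide; open, the fingers measure 114 mm over their backs; the gripper's body (76 mm by 85 mm) begins 54 mm behind the grasp point. The pads swing forward as they close: fully open they stand 13 mm farther back than shut.
Start: joints at [-1.327, 0.313, 0.046, 1.304, 0, 1.431], TCP at [0.215, -0.533, 0.231] pointing down, gripper open.
Joint ranges: [-2.76, 2.76], [-0.86, 1.69], [-1.03, 1.26], [-2.2, 2.34], [-1.47, 1.5], [-3.14, 3.14]. Speed limits (rad/s): [2.57, 2.57, 3.14, 3.14, 3.14, 3.14].

INTERFACE

Orientations are given as a rotation vector (axis times angle).
In Python, from workcell import arm gives the robot as it stands.
- The arm moves only by the shell command python3 -m creep 'ROWS' [OPENING]. ROWS is text: rows parted by semicolons, each of 6 numbers parted by spaces: the shift along the tool's x, y, z in cm, then the turn, a rotation vector about the tool's x, y, z in rad. A call has exactly 10 rows; each row shifts and turns the commanded pose from where the row before left it, along the tool's axes as they then stand; what a row does not reach is not made up. A row lasts 1/10 s, in which the tool goes at most 50 mm and 8.59 degrees, less where a joint would pass 70% of its speed; a pose out of reach is approached as far as the arm can. A call with a gripper value outside its range is refused whole. OPENING is the finger opening in cm, from 0 to 8.54, set as the call begins (- or left out, the last holds). The fingers move at their own pace and stop on an object; the grip force is fixed at half the most. Time passes only in rows, so rows that do not move let the fingers close, or fill a call up. It gives the time, the measured TCP pose, the force, the opening and the grip force at its end, in the units of the state.
- arm.read_state(): the state, without advancing time (a new reading comes with each control period).
- arm.snapshot(name): name is "scene" or "top" or "wrist"; returns (picture, depth): 480x640x3 uint8, blue, green, red; 480x640 float32, m along the optical axis (not along the pixel's ray), 0 where there is no reading.
- arm.calibration(name): a dict with "fx", "fy", "cx", "cy" (pixels), "k1" (the pictures are not rectified: a ray, as slopes to the right and down, at radius r is drawn at 1 + k1 r^2 times it, then the intrinsics apply), "position" and "rotation" of the camera in the world. Camera axes: x right, y down, z forward; pixel columns grow to the right and rows downward; lengths in m; the calibration is good to about 2 mm. A picture is of the moment at which its call begins: read the wrist's pose just before it. calibration takes no time and is no camera call; for the wrist camera it gives the pose at the moment of the call.
- arm.job_done(): hands the job in; it is judged then, once.
The state is a dict: "t": time; "q": joint angles; "joint_velocities": joint speeds; "joint_efforts": joint torques, N m; "tool_pos": TCP position; "ee_rot": TCP orientation; "wrist_force": force on the tool from outside, world axes, zero at the start; "torque": the same for the moment, N m; "finger_gap": finger opening in m; "finger_force": force on a finger pad.
Only numpy, scipy, OpenCV 4.12 (cv2) and the standard library are available. Lean on these libraries where they do the work, as an engineer would, in place of code of your own. Each camera call takes 0.05 s, during which the arm holds its last target. There are 200 camera calls.

## Working session

There is one attempt and no reset: what is moved stays moved. The work goes in short steps, Python scripts to look and compute and a shell command to move; the robot and the scene stay as the last step left them, time stands still between calls to the robot, and variables do not carry over. Pictures are saved under pics/ and viewed, at most 10 in all, crops included, and the job is handed in when it is done.

```bash
mkdir -p pics; ls; cat > h.py <<'E'
import numpy as np, cv2
from scipy.spatial.transform import Rotation as R
from workcell import arm
def cloud(name):
    c=arm.calibration(name); p,d=arm.snapshot(name)
    K=np.array([[c['fx'],0,c['cx']],[0,c['fy'],c['cy']],[0,0,1.]])
    v,u=np.mgrid[0:480,0:640]
    n=cv2.undistortPoints(np.stack([u,v],-1).reshape(-1,1,2).astype(float),K,np.array([c['k1'],0,0,0.])).reshape(480,640,2)
    X=np.dstack([n*d[...,None],d])
    r=np.array(c['rotation']); r=r if r.shape==(3,3) else R.from_rotvec(r).as_matrix()
    W=X@r.T+np.array(c['position']); W[d==0]=np.nan
    return p,W
E
python3 - <<'E'
from h import *
s=arm.read_state(); print(s['t'],s['tool_pos'],s['ee_rot'])
for n in('scene','top'):
    p,W=cloud(n); cv2.imwrite(f'pics/{n}.png',p); np.savez(f'{n}.npz',p=p,W=W)
    print(n,arm.calibration(n))
E
```

```text
pics
0.0 [ 0.21516893 -0.53268849  0.2303973 ] [-3.08213819e+00 -5.98824673e-01  1.37592606e-04]
scene {'fx': 583.4017916221344, 'fy': 583.4017916221344, 'cx': 325.4695800542515, 'cy': 247.52673527558062, 'k1': -0.039648880106000164, 'position': array([-0.15887729, -1.14129108,  0.83913127]), 'rotation': array([-2.02612983,  0.63610576, -0.35223903])}
top {'fx': 464.39639952447345, 'fy': 464.39639952447345, 'cx': 318.74631707222, 'cy': 236.1473776434965, 'k1': -0.10535850981103545, 'position': array([ 0.37530955, -0.07186073,  1.19959606]), 'rotation': array([-2.16216303,  2.11627186, -0.18225705])}
```

View pics/top.png

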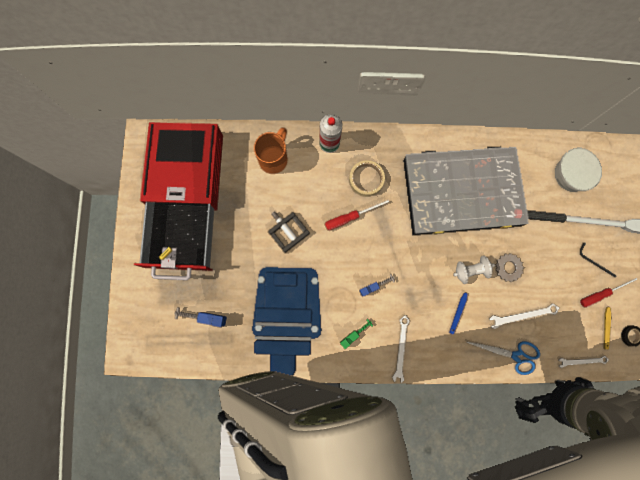

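View pics/scene.png

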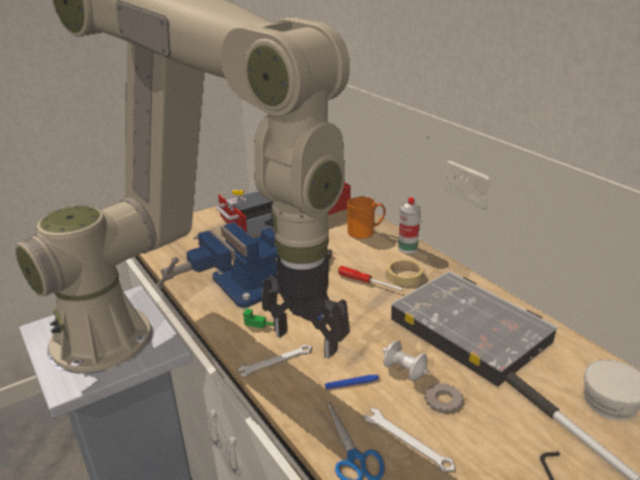

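Top view candidates: blue at (205,318) left of the vice and larger, blue at (378,285) right of the vice and smaller, and green at (357,333), which is excluded. (378,285) fits because it is blue, right of the vice and the smaller one. I'll confirm it in a crop and measure.

```bash
python3 - <<'E'
from h import *
z=np.load('top.npz');p,W=z['p'],z['W']
a=cv2.resize(p[260:350,150:410],None,fx=3,fy=3,interpolation=cv2.INTER_CUBIC)
b=cv2.resize(p[110:285,130:230],None,fx=3,fy=3,interpolation=cv2.INTER_CUBIC)[:,:]
cv2.imwrite('pics/crop1.png',a)
c=cv2.resize(p[185:285,130:230],None,fx=5.5,fy=5.5,interpolation=cv2.INTER_CUBIC); cv2.imwrite('pics/crop2.png',c)
H=cv2.cvtColor(p,cv2.COLOR_BGR2HSV)
def blob(u0,u1,v0,v1,lo,hi,zmin):
    m=np.zeros(p.shape[:2],bool); m[v0:v1,u0:u1]=cv2.inRange(H[v0:v1,u0:u1],lo,hi)>0
    m&=W[...,2]>zmin
    q=W[m]; r=cv2.minAreaRect((q[:,:2]*1000).astype(np.float32)); print(len(q),q.mean(0).round(4),r,np.percentile(q[:,2],[5,50,95]).round(3)); return q
print('blueR');blob(350,405,265,305,(100,100,40),(130,255,255),.008)
print('blueR all');blob(350,405,265,305,(0,0,0),(180,255,255),.008)
print('blueL');blob(190,230,300,335,(100,100,40),(130,255,255),.008)
print('wing');blob(150,190,240,270,(22,120,100),(35,255,255),.08)
print('red');q=blob(135,228,120,210,(0,0,0),(180,255,255),.075)
print('vice');blob(245,328,262,375,(0,0,0),(180,255,255),.03)
for u,v in [(150,125),(220,125),(147,203),(210,205),(176,193),(138,265),(212,268),(168,272),(172,273),(180,225)]: print(u,v,W[v,u].round(4))
E
```

```text
blueR
123 [ 0.4369 -0.2072  0.0296] ((436.922119140625, -207.7265167236328), (16.430625915527344, 50.15045166015625), 25.41234016418457) [0.021 0.026 0.041]
blueR all
198 [ 0.4433 -0.2196  0.0249] ((446.9033203125, -227.84072875976562), (18.21233367919922, 94.96260070800781), 27.33370590209961) [0.012 0.024 0.04 ]
blueL
274 [0.3526 0.1841 0.0404] ((353.04901123046875, 187.4884490966797), (67.47610473632812, 25.162973403930664), 82.02283477783203) [0.029 0.035 0.055]
wing
63 [0.5038 0.2844 0.1233] ((504.720703125, 284.8465270996094), (17.908571243286133, 30.2457332611084), 71.07685852050781) [0.118 0.124 0.128]
red
5586 [0.74   0.2788 0.0855] ((743.2073364257812, 281.1156311035156), (183.0221710205078, 213.42236328125), 88.80386352539062) [0.082 0.086 0.089]
vice
4153 [ 0.3563 -0.0012  0.1377] ((353.5713806152344, -8.120452880859375), (141.2677459716797, 231.4409637451172), 88.38837432861328) [0.099 0.15  0.158]
150 125 [0.8404 0.3643 0.0839]
220 125 [0.8753 0.1993 0.0039]
147 203 [0.6392 0.362  0.0593]
210 205 [0.6367 0.1987 0.0602]
176 193 [0.6772 0.3016 0.0181]
138 265 [0.4777 0.3613 0.087 ]
212 268 [0.4828 0.1973 0.0021]
168 272 [ 0.4698  0.3144 -0.0031]
172 273 [0.4669 0.3015 0.0035]
180 225 [0.592  0.2854 0.015 ]
```

View pics/crop1.png

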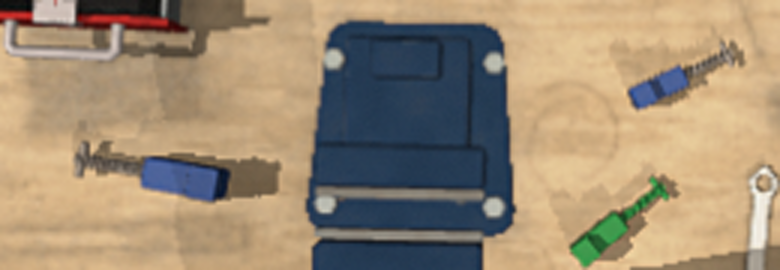

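View pics/crop2.png

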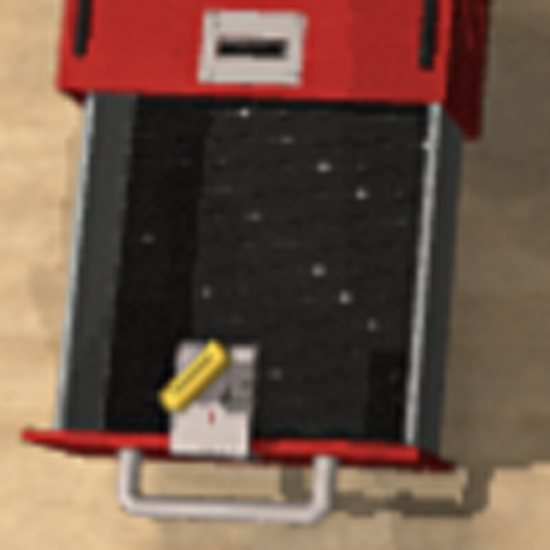

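Crop 1 confirms it: the small blue tool (658,88 in the crop) is shorter than the left blue one (185,178), and the third is green. Crop 2 shows the slot plate at the case front, with the wing turned about -0.7 rad from the black marks. Moving over the small blue tool.

```bash
python3 -m creep '3.27 -2.18 0.6 0 0 0;3.27 -2.18 0.6 0 0 0;3.27 -2.18 0.6 0 0 0;3.27 -2.18 0.6 0 0 0;3.27 -2.18 0.6 0 0 0;3.27 -2.18 0.6 0 0 0;3.27 -2.18 0.6 0 0 0;3.27 -2.18 0.6 0 0 0;3.27 -2.18 0.6 0 0 0;3.27 -2.18 0.6 0 0 0' 5
python3 -m creep '0 0 0 0 0 -0.149;0 0 0 0 0 -0.149;0 0 0 0 0 -0.149;0 0 0 0 0 -0.149;0 0 0 0 0 -0.149;0 0 0 0 0 -0.149;0 0 0 0 0 -0.149;0 0 0 0 0 -0.149;0 0 0 0 0 -0.149;0 0 0 0 0 -0.149'
cat >> h.py <<'E'
def to(p,yaw_y=None):
    "remaining shift (cm, present tool axes) and turn about tool z to world point p / tool-y heading in deg"
    s=arm.read_state(); M=R.from_rotvec(s['ee_rot']).as_matrix()
    y=np.degrees(np.arctan2(M[1,1],M[0,1]))
    print('t %.1f'%s['t'],'tcp',np.round(s['tool_pos'],4),'yaw_y %.1f'%y,'tilt',np.round(M[:2,2],3),'shift cm',(100*M.T@(np.array(p)-s['tool_pos'])).round(2),end=' ')
    if yaw_y is not None: print('turn',np.radians(-((yaw_y-y+180)%360-180)).round(3),end=' ')
    print('q6 %.2f'%s['q'][5],'F',np.round(s['wrist_force'],1),'gap %.4f'%s['finger_gap'])
E
python3 - <<'E'
from h import *
p,W=cloud('wrist'); cv2.imwrite('pics/w1.png',p)
H=cv2.cvtColor(p,cv2.COLOR_BGR2HSV)
m=(cv2.inRange(H,(100,100,40),(130,255,255))>0)&(W[...,2]>.008)&(W[...,2]<.06)&(np.hypot(W[...,0]-.437,W[...,1]+.208)<.07)
q=W[m];t=q[q[:,2]>.018]
print(len(q),t.mean(0),cv2.minAreaRect((t[:,:2]*1000).astype(np.float32)),np.percentile(q[:,2],[5,50,95]))
to([.4367,-.208,.006],27.3)
E
```

```text
t: 1.1
tool_pos: [0.4373, -0.2071, 0.1708]
ee_rot: [-3.084, -0.599, 0.001]
wrist_force: [0.3, -0.5, 0.2]
finger_gap: 0.05
finger_force: 0.0
t: 2.1
tool_pos: [0.4366, -0.2084, 0.1709]
ee_rot: [-1.852, -2.536, 0.0]
wrist_force: [-0.6, -0.3, 0.4]
finger_gap: 0.0498
finger_force: 0.0
1557 [ 0.43551271 -0.20429528  0.02999403] ((436.4742126464844, -206.59765625), (18.823074340820312, 49.42295455932617), 26.43809700012207) [0.02237296 0.02478088 0.039159  ]
t 2.1 tcp [ 0.4366 -0.2084  0.1709] yaw_y 18.0 tilt [-0.001  0.   ] shift cm [ 0.02  0.03 16.49] turn -0.162 q6 0.64 F [-0.4  0.  -0.6] gap 0.0502
```

View pics/w1.png

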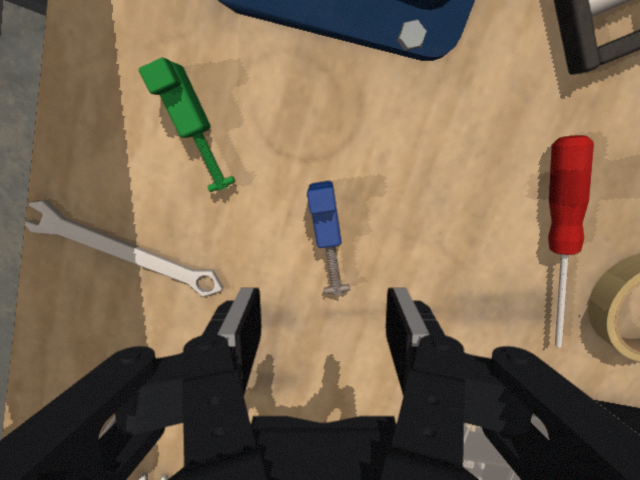

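The wrist view shows the blue tool at (325,215), lined up with the fingers. The green one (175,100) and the wrench are clear. Descending and grasping.

```bash
python3 -m creep '0.2 0 1 0 0 -0.148;0 0 2.5 0 0 0;0 0 3 0 0 0;0 0 3 0 0 0;0 0 2.5 0 0 0;0 0 1.5 0 0 0;0 0 1.2 0 0 0;0 0 1 0 0 0;0 0 0.5 0 0 0;0 0 0.3 0 0 0'
python3 -m creep '0 0 0 0 0 0;0 0 0 0 0 0;0 0 0 0 0 0;0 0 0 0 0 0;0 0 0 0 0 0;0 0 0 0 0 0;0 0 -1 0 0 0;0 0 -2 0 0 0;0 0 -3 0 0 0;0 0 -4 0 0 0' 0.5
python3 -c "
from h import *
to([.575,.303,.24],0)"
```

```text
t: 3.15
tool_pos: [0.4364, -0.2068, 0.0062]
ee_rot: [1.669, 2.661, -0.0]
wrist_force: [-0.5, -0.4, -0.3]
finger_gap: 0.0503
finger_force: 0.0
t: 4.15
tool_pos: [0.4347, -0.2057, 0.1062]
ee_rot: [-1.666, -2.658, -0.0]
wrist_force: [0.2, -1.0, -1.2]
finger_gap: 0.0184
finger_force: 58.7
t 4.2 tcp [ 0.4347 -0.2057  0.1062] yaw_y 25.8 tilt [-0.003  0.002] shift cm [ 39.72  34.77 -13.31] turn 0.451 q6 0.51 F [ 0.2 -1.  -1.2] gap 0.0184
```

```bash
python3 -m creep '0 0 -4 0 0 0;0 0 -4 0 0 0;1 0.85 -4 0 0 0;3 2.6 -1.3 0 0 0;3 2.6 0 0 0 0;3 2.6 0 0 0 0;3 2.6 0 0 0 0;3 2.6 0 0 0 0;3 2.6 0 0 0 0;3 2.6 0 0 0 0'
python3 -m creep '3 2.6 0 0 0 0;3 2.6 0 0 0 0;3 2.6 0 0 0 0;3 2.6 0 0 0 0;3 2.6 0 0 0 0;2.7 2.5 0 0 0 0;0 0 0 0 0 0.14;0 0 0 0 0 0.14;0 0 0 0 0 0.14;0 0 0 0 0 0.03'
python3 - <<'E'
from h import *
to([.575,.303,.024],-1)
p,W=cloud('wrist'); cv2.imwrite('pics/w2.png',p)
E
```

```text
t: 5.15
tool_pos: [0.5116, 0.0759, 0.2396]
ee_rot: [-1.668, -2.662, 0.0]
wrist_force: [0.6, -0.3, -1.0]
finger_gap: 0.0186
finger_force: 58.8
t: 6.15
tool_pos: [0.5737, 0.3012, 0.2391]
ee_rot: [-2.224, -2.219, 0.002]
wrist_force: [0.4, -0.4, -1.1]
finger_gap: 0.0184
finger_force: 59.0
t 6.2 tcp [0.5737 0.3012 0.2391] yaw_y -0.1 tilt [-0.001 -0.001] shift cm [ 0.19  0.16 21.51] turn 0.015 q6 1.93 F [ 0.4 -0.4 -1.1] gap 0.0184
```

View pics/w2.png

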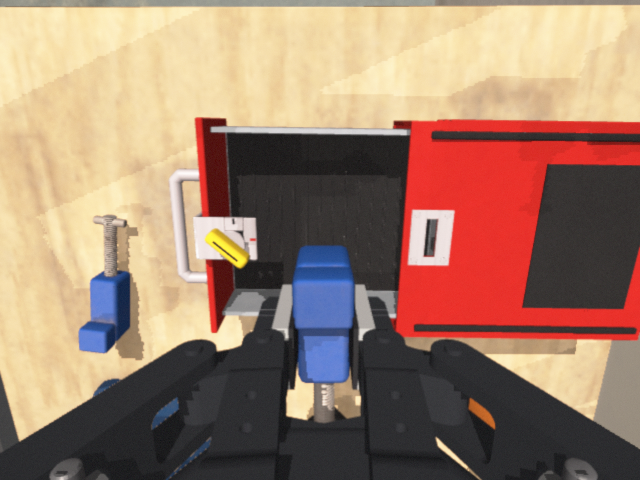

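Wrist view: the blue tool is held at the fingers, the drawer is open at (315,205), the wing is at (227,247) and the slot at (431,237). One precise measurement from this viewpoint before lowering.

```bash
python3 - <<'E'
from h import *
p,W=cloud('wrist'); H=cv2.cvtColor(p,cv2.COLOR_BGR2HSV); np.savez('w2.npz',p=p,W=W)
Z=W[...,2]
q=W[(abs(Z-.085)<.006)&(W[...,0]>.6)]; print('top x0',np.percentile(q[:,0],[.5,1,3]),'y',np.percentile(q[:,1],[1,99]),'z',np.median(q[:,2]))
for lo,hi in((.23,.25),(.31,.33)):
    print('front edge at y',lo,np.percentile(q[(q[:,1]>lo)&(q[:,1]<hi),0],[.5,2]))
y=W[(cv2.inRange(H,(22,120,90),(35,255,255))>0)&(Z>.115)&(Z<.135)]
print('wing',y.mean(0),cv2.minAreaRect((y[:,:2]*1000).astype(np.float32)))
g=cv2.cvtColor(p,cv2.COLOR_BGR2GRAY)[205:270,405:460]; m=g<70; v,u=np.nonzero(m)
for a,b in((u.min(),u.max()),(v.min(),v.max())):print(a,b)
pl=np.nanmedian(W[208:264,411:451].reshape(-1,3),0);print('plate',pl)
print('slot px->',W[208:264,420:424].reshape(-1,3).mean(0), np.nanmean(W[215:260,440:446].reshape(-1,3),0))
for u,v in((320,130),(320,275),(255,303),(205,150),(185,225),(178,225)):print(u,v,W[v,u].round(4))
f=W[(abs(Z-.016)<.005)&(W[...,0]>.48)&(W[...,0]<.63)];print('floor',np.percentile(f[:,0],[2,98]),np.percentile(f[:,1],[2,98]))
h=W[(abs(Z-.07)<.006)&(W[...,0]>.42)&(W[...,0]<.46)];print('handle',np.percentile(h[:,0],[5,50,95]),np.percentile(h[:,1],[5,95]))
E
```

```text
top x0 [0.63747659 0.63841125 0.64212298] y [0.19417155 0.37063421] z 0.08545762209223673
front edge at y 0.23 [0.63653037 0.63955173]
front edge at y 0.31 [0.63782536 0.64065652]
wing [0.50532667 0.28772258 0.12348504] ((504.6479797363281, 286.56707763671875), (10.018303871154785, 33.7785530090332), 47.54312515258789)
19 29
15 50
plate [0.66352113 0.28102345 0.0854746 ]
slot px-> [nan nan nan] [0.66850121 0.28380856 0.08565187]
320 130 [0.5706 0.3664 0.0642]
320 275 [0.5724 0.326  0.2669]
255 303 [0.5078 0.2071 0.0477]
205 150 [0.484  0.3525 0.0846]
185 225 [0.4564 0.2893 0.0672]
178 225 [0.4519 0.2903 0.0709]
floor [0.48471573 0.62755104] [0.21156726 0.36092331]
handle [0.4470743  0.45311737 0.45753885] [0.24469794 0.33117161]
```

```bash
python3 -m creep '0.2 0.4 2 0 0 0;0 0 3.5 0 0 0;0 0 3.5 0 0 0;0 0 3.5 0 0 0;0 0 3 0 0 0;0 0 2.5 0 0 0;0 0 1.5 0 0 0;0 0 1 0 0 0;0 0 0.6 0 0 0;0 0 0.3 0 0 0'
python3 -m creep '0 0 0.1 0 0 0;0 0 0 0 0 0;0 0 0 0 0 0;0 0 0 0 0 0;0 0 0 0 0 0;0 0 0 0 0 0;0 0 0 0 0 0;0 0 0 0 0 0;0 0 0 0 0 0;0 0 0 0 0 0' 4
```

```text
t: 7.25
tool_pos: [0.5784, 0.3032, 0.0253]
ee_rot: [2.22, 2.223, 0.0]
wrist_force: [0.6, -0.5, -1.6]
finger_gap: 0.0185
finger_force: 58.9
t: 8.25
tool_pos: [0.5782, 0.3032, 0.0242]
ee_rot: [2.22, 2.222, -0.0]
wrist_force: [1.9, 1.2, 1.3]
finger_gap: 0.0401
finger_force: 0.0
```

```bash
python3 -m creep '0 0 -1 0 0 0;0 0 -3 0 0 0;0 0 -4 0 0 0;0 0 -4 0 0 0;0 0 -4 0 0 0;0 0 -2 0 0 0;-0.4 -4.1 0 0 0 0;-0.4 -4.1 0 0 0 0;-0.4 -4.1 0 0 0 0;-0.4 -4.2 0 0 0 0'
python3 -m creep '0 0 0 0 0 -0.149;0 0 0 0 0 -0.149;0 0 0 0 0 -0.149;0 0 0 0 0 -0.149;0 0 0 0 0 -0.149;0 0 0 0 0 -0.149;0 0 0 0 0 -0.149;0 0 0 0 0 -0.149;0 0 0 0 0 -0.149;0 0 0 0 0 -0.149' 0
python3 -m creep '0 0 0 0 0 -0.149;0 0 0 0 0 -0.149;0 0 0 0 0 -0.149;0 0 0 0 0 -0.149;0 0 0 0 0 -0.149;0 0 0 0 0 -0.149;0 0 0 0 0 -0.149;0 0 0 0 0 -0.149;0 0 0 0 0 -0.149;0 0 0 0 0 -0.149'
python3 - <<'E'
from h import *
to([.415,.288,.057],180)
p,W=cloud('top'); cv2.imwrite('pics/t2.png',cv2.resize(p[180:300,120:270],None,fx=4,fy=4))
E
```

```text
t: 9.25
tool_pos: [0.4108, 0.2864, 0.2042]
ee_rot: [-2.22, -2.222, 0.002]
wrist_force: [-0.0, 0.7, 0.7]
finger_gap: 0.0399
finger_force: 0.0
t: 10.25
tool_pos: [0.4122, 0.2867, 0.2044]
ee_rot: [-0.115, -3.138, 0.001]
wrist_force: [0.2, 0.6, -0.8]
finger_gap: -0.0001
finger_force: 0.0
t: 11.25
tool_pos: [0.4122, 0.2867, 0.2044]
ee_rot: [2.043, -2.385, -0.001]
wrist_force: [-0.5, -0.5, 0.5]
finger_gap: 0.0002
finger_force: 0.0
t 11.2 tcp [0.4122 0.2867 0.2044] yaw_y 171.2 tilt [-0.002 -0.001] shift cm [-0.19 -0.27 14.73] turn -0.154 q6 -0.97 F [-0.5 -0.5  0.5] gap 0.0002
```

View pics/t2.png

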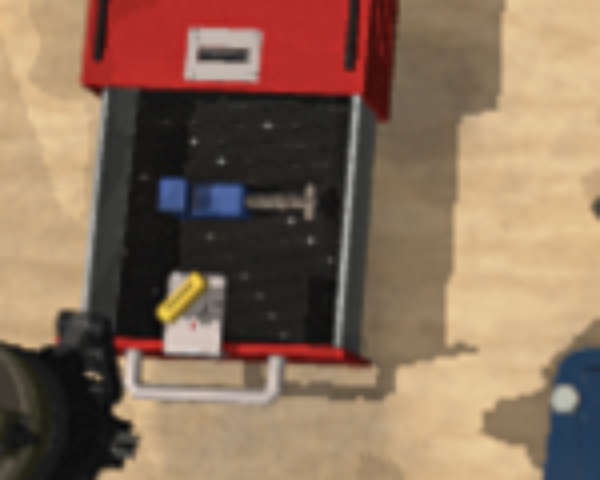

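The blue tool lies flat in the drawer at (240,200). Now lower behind the handle and push.

```bash
python3 -m creep '0 0 2 0 0 -0.147;0 0 3 0 0 0;0 0 3 0 0 0;0 0 3 0 0 0;0 0 2 0 0 0;0 0 1.2 0 0 0;0 0 0.5 0 0 0;0 -0.4 0 0 0 0;0 -0.4 0 0 0 0;0 -0.4 0 0 0 0'
python3 -m creep '0 -0.5 0 0 0 0;0 -0.7 0 0 0 0;0 -0.9 0 0 0 0;0 -1.2 0 0 0 0;0 -1.2 0 0 0 0;0 -1.2 0 0 0 0;0 -1.2 0 0 0 0;0 -1.2 0 0 0 0;0 -1 0 0 0 0;0 -1 0 0 0 0'
python3 -c "
from h import *
to([.588,.285,.057],180)"
```

```text
t: 12.3
tool_pos: [0.4266, 0.2873, 0.0584]
ee_rot: [-2.204, 2.235, -0.001]
wrist_force: [0.7, 0.2, 0.3]
finger_gap: -0.0004
finger_force: 0.0
t: 13.3
tool_pos: [0.5274, 0.2854, 0.0574]
ee_rot: [-2.206, 2.237, -0.0]
wrist_force: [-2.4, 0.3, 4.8]
finger_gap: -0.0003
finger_force: 2.1
t 13.3 tcp [0.5274 0.2854 0.0574] yaw_y 179.2 tilt [ 0. -0.] shift cm [-0.05 -6.06  0.04] turn -0.014 q6 -1.19 F [-2.4  0.3  4.8] gap -0.0003
```

```bash
python3 -m creep '0 -1 0 0 0 0;0 -1 0 0 0 0;0 -1 0 0 0 0;0 -0.8 0 0 0 0;0 -0.5 0 0 0 0;0 -0.4 0 0 0 0;0 -0.3 0 0 0 0;0 -0.2 0 0 0 0;0 -0.2 0 0 0 0;0 -0.2 0 0 0 0'
python3 -m creep '0 -0.2 0 0 0 0;0 -0.1 0 0 0 0;0 -0.1 0 0 0 0;0 -0.1 0 0 0 0;0 -0.1 0 0 0 0;0 -0.1 0 0 0 0;0 -0.1 0 0 0 0;0 -0.1 0 0 0 0;0 0 0 0 0 0;0 0 0 0 0 0'
```

```text
t: 14.3
tool_pos: [0.5819, 0.2846, 0.057]
ee_rot: [2.206, -2.236, -0.0]
wrist_force: [-1.6, -0.9, 2.1]
finger_gap: -0.0
finger_force: 1.3
t: 15.3
tool_pos: [0.5886, 0.2845, 0.057]
ee_rot: [2.204, -2.233, -0.004]
wrist_force: [-8.8, -0.7, 4.7]
finger_gap: -0.0002
finger_force: 4.9
```

```bash
python3 -m creep '0 -0.1 0 0 0 0;0 -0.1 0 0 0 0;0 -0.1 0 0 0 0;0 -0.1 0 0 0 0;0 0 0 0 0 0;0 0 0 0 0 0;0 0.5 0 0 0 0;0 1 0 0 0 0;0 2 0 0 0 0;0 2 0 0 0 0'
python3 -m creep '0 0 -1 0 0 0;0 0 -3 0 0 0;0 0 -4 0 0 0;0 0 -4 0 0 0;0 0 -4 0 0 0;0 0 -2 0 0 0;0 -3 0 0 0 0;0 -3 0 0 0 0;0 -3 0 0 0 0;0 -2 0 0 0 0' 3.5
python3 - <<'E'
from h import *
p,W=cloud('wrist'); H=cv2.cvtColor(p,cv2.COLOR_BGR2HSV); Z=W[...,2]; cv2.imwrite('pics/w3.png',p)
y=W[(cv2.inRange(H,(22,120,90),(35,255,255))>0)&(Z>.115)&(Z<.135)]
r=cv2.minAreaRect((y[:,:2]*1000).astype(np.float32));print('wing',r,np.median(y[:,2]))
l=W[(abs(Z-.096)<.003)&(abs(W[...,1]-.284)<.025)&(W[...,0]>.6)];print('lip',cv2.minAreaRect((l[:,:2]*1000).astype(np.float32)))
to([r[0][0]/1e3,r[0][1]/1e3,.16],r[2]+180)
E
```

```text
t: 16.3
tool_pos: [0.5407, 0.2856, 0.0574]
ee_rot: [-2.204, 2.235, -0.002]
wrist_force: [-0.3, 0.1, -0.3]
finger_gap: -0.0001
finger_force: 0.0
t: 17.3
tool_pos: [0.6534, 0.2836, 0.2381]
ee_rot: [-2.203, 2.235, -0.003]
wrist_force: [-0.0, -0.0, 0.4]
finger_gap: 0.0348
finger_force: 0.0
wing ((658.7491455078125, 282.9063415527344), (10.287911415100098, 33.04512405395508), 48.402870178222656) 0.1246056442540783
lip ((761.3128051757812, 284.9871520996094), (49.67744827270508, 267.4091796875), 89.54066467285156)
t 17.4 tcp [0.6556 0.283  0.2369] yaw_y 179.1 tilt [0.005 0.001] shift cm [ 0.01 -0.28  7.69] turn -0.86 q6 -1.26 F [ 1.3 -0.2  0.2] gap 0.0345
```

View pics/w3.png

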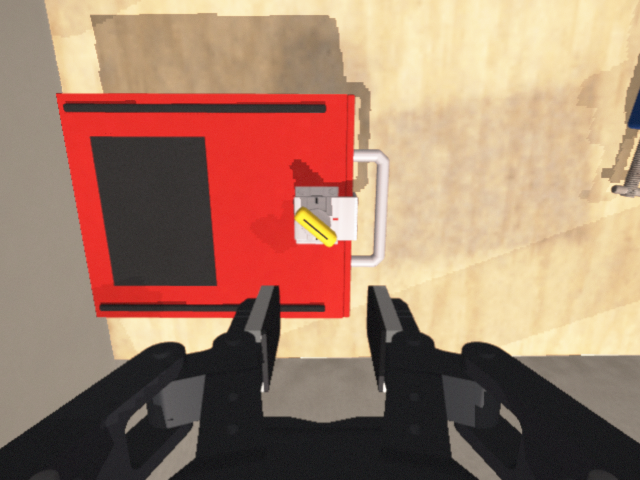

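The drawer front is flush with the case, and the wing is at (316,226) above the slot. Turn the gripper to the wing, descend and grip.

```bash
python3 -m creep '0 -0.3 1 0 0 0;0 0 1 0 0 -0.143;0 0 1 0 0 -0.143;0 0 1 0 0 -0.143;0 0 1 0 0 -0.143;0 0 1 0 0 -0.143;0 0 1 0 0 -0.143;0 0 1 0 0 0;0 0 1 0 0 0;0 0 0.5 0 0 0'
python3 - <<'E'
from h import *
to([.6587,.2829,.113],228.4)
E
```

```text
t: 18.35
tool_pos: [0.6525, 0.2837, 0.1411]
ee_rot: [2.935, -1.119, -0.002]
wrist_force: [-0.3, 0.5, 0.3]
finger_gap: 0.035
finger_force: 0.0
t 18.4 tcp [0.6525 0.2837 0.1411] yaw_y -131.7 tilt [-0.001 -0.   ] shift cm [ 0.52 -0.36  2.8 ] turn -0.002 q6 -2.12 F [-0.3  0.5  0.3] gap 0.0350
```

```bash
python3 - <<'E'
from h import *
p,W=cloud('wrist'); H=cv2.cvtColor(p,cv2.COLOR_BGR2HSV); Z=W[...,2]; cv2.imwrite('pics/w4.png',p)
y=W[(cv2.inRange(H,(22,120,90),(35,255,255))>0)&(Z>.118)&(Z<.135)]
r=cv2.minAreaRect((y[:,:2]*1000).astype(np.float32));print('wing',len(y),r,np.median(y[:,2]))
to([r[0][0]/1e3,r[0][1]/1e3,.113],r[2]+180)
E
```

```text
wing 1342 ((659.6152954101562, 282.9871520996094), (9.164117813110352, 33.576080322265625), 48.21204376220703) 0.12490964563006159
t 18.4 tcp [0.6523 0.2836 0.1405] yaw_y -131.7 tilt [-0.002 -0.001] shift cm [ 0.59 -0.44  2.74] turn 0.001 q6 -2.12 F [-0.1  1.  -1.3] gap 0.0351
```

View pics/w4.png

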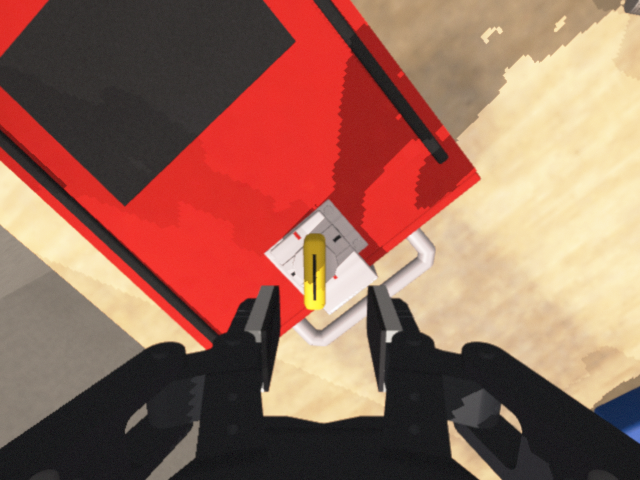

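The wing (314,270) is parallel to the pads and slightly left of their midline, as computed. Correct, descend, grip.

```bash
python3 -m creep '0.3 -0.22 0 0 0 0;0.3 -0.22 0 0 0 0;0 0 0.7 0 0 0;0 0 0.7 0 0 0;0 0 0.7 0 0 0;0 0 0.4 0 0 0;0 0 0.25 0 0 0;0 0 0 0 0 0;0 0 0 0 0 0;0 0 0 0 0 0'
python3 -m creep '0 0 0 0 0 0;0 0 0 0 0 0;0 0 0 0 0 0;0 0 0 0 0 0;0 0 0 0 0 0;0 0 0 0 0 0;0 0 0 0 0 0;0 0 0 0 0 0;0 0 0 0 0 0;0 0 0 0 0 0' 0.5
python3 -c "
from h import *
to([.6596,.283,.113],179)"
```

```text
t: 19.4
tool_pos: [0.6608, 0.2831, 0.1152]
ee_rot: [-2.936, 1.116, -0.001]
wrist_force: [-0.7, -0.4, -0.7]
finger_gap: 0.0351
finger_force: 0.0
t: 20.4
tool_pos: [0.6603, 0.2826, 0.1147]
ee_rot: [2.936, -1.116, -0.0]
wrist_force: [-3.3, -3.0, 3.4]
finger_gap: 0.008
finger_force: 62.8
t 20.4 tcp [0.6603 0.2826 0.1147] yaw_y -131.6 tilt [-0.001 -0.001] shift cm [-0.08  0.02  0.17] turn 0.862 q6 -2.12 F [-3.3 -3.   3.4] gap 0.0080
```

```bash
python3 -m creep '0 0 0 0 0 0.11;0 0 0 0 0 0.11;0 0 0 0 0 0.11;0 0 0 0 0 0.11;0 0 0 0 0 0.11;0 0 0 0 0 0.11;0 0 0 0 0 0.11;0 0 0 0 0 0.09;0 0 0 0 0 0;0 0 0 0 0 0'
python3 -c "
from h import *
to([.6596,.283,.113],179)"
python3 -m creep '0 0 0.15 0 0 0;0 0 0.15 0 0 0;0 0 0.15 0 0 0;0 0 0.15 0 0 0;0 0 0.15 0 0 0;0 0 0.15 0 0 0;0 0 0.15 0 0 0;0 0 0.1 0 0 0;0 0 0 0 0 0;0 0 0 0 0 0'
python3 -c "
from h import *
to([.6596,.283,.104],179);print(arm.read_state()['torque'])"
```

```text
t: 21.4
tool_pos: [0.6596, 0.2822, 0.1144]
ee_rot: [2.202, -2.237, -0.0]
wrist_force: [-4.7, -4.3, 3.6]
finger_gap: 0.0075
finger_force: 62.8
t 21.4 tcp [0.6596 0.2822 0.1144] yaw_y 179.1 tilt [-0.002 -0.002] shift cm [-0.08  0.    0.14] turn 0.001 q6 -1.26 F [-4.7 -4.3  3.6] gap 0.0075
t: 22.4
tool_pos: [0.6598, 0.2822, 0.1046]
ee_rot: [2.203, -2.238, 0.001]
wrist_force: [-8.2, -5.3, 11.1]
finger_gap: 0.008
finger_force: 63.7
t 22.4 tcp [0.6598 0.2822 0.1046] yaw_y 179.1 tilt [-0.001 -0.001] shift cm [-0.08  0.02  0.06] turn 0.001 q6 -1.26 F [-8.2 -5.3 11.1] gap 0.0080
[-1.2404573   1.47140585 -0.00601105]
```

The stud went down about 10 mm at 11 N, so the pin is through. Press a little more and turn a quarter turn clockwise.

```bash
python3 -m creep '0 0 0.1 0 0 0;0 0 0.1 0 0 0;0 0 0 0 0 0.12;0 0 0 0 0 0.12;0 0 0 0 0 0.12;0 0 0 0 0 0.12;0 0 0 0 0 0.12;0 0 0 0 0 0.12;0 0 0 0 0 0.12;0 0 0 0 0 0.12'
python3 -c "
from h import *
to([.6596,.283,.104],89);print(arm.read_state()['torque'])"
```

```text
t: 23.4
tool_pos: [0.659, 0.2826, 0.1044]
ee_rot: [0.914, -3.005, 0.001]
wrist_force: [-11.9, -5.9, 18.9]
finger_gap: 0.0077
finger_force: 64.8
t 23.4 tcp [0.659  0.2826 0.1044] yaw_y 123.8 tilt [-0.001 -0.001] shift cm [-0.07  0.    0.04] turn 0.608 q6 -0.30 F [-11.9  -5.9  18.9] gap 0.0077
[-1.39063975  2.68893246 -0.00757298]
```

```bash
python3 -m creep '0 0 0 0 0 0.12;0 0 0 0 0 0.12;0 0 0 0 0 0.12;0 0 0 0 0 0.12;0 0 0 0 0 0.1;0 0 0 0 0 0.06;0 0 0 0 0 0.03;0 0 0 0 0 0;0 0 0 0 0 0;0 0 0 0 0 0'
python3 -c "
from h import *
to([.6596,.283,.104],89);print(arm.read_state()['torque'])"
```

```text
t: 24.4
tool_pos: [0.6587, 0.2831, 0.1044]
ee_rot: [-0.116, -3.138, 0.0]
wrist_force: [-11.9, -5.2, 18.9]
finger_gap: 0.0076
finger_force: 64.8
t 24.4 tcp [0.6587 0.2831 0.1044] yaw_y 85.8 tilt [-0.001  0.   ] shift cm [-0.09 -0.01  0.04] turn -0.057 q6 0.37 F [-11.9  -5.2  18.9] gap 0.0076
[-1.11397077  2.72899939  0.08065631]
```

A reaction torque has appeared, so the wing is at its stop. Relax the downward push, release and retreat.

```bash
python3 -m creep '0 0 -0.15 0 0 0;0 0 0 0 0 0;0 0 0 0 0 0;0 0 0 0 0 0;0 0 0 0 0 0;0 0 0 0 0 0;0 0 -0.2 0 0 0;0 0 -0.5 0 0 0;0 0 -1 0 0 0;0 0 -1 0 0 0' 3.5
python3 -m creep '0 0 -1 0 0 0;0 0 -2 0 0 0;0 0 -2 0 0 0;0 0 -2 0 0 0;0 0 -2 0 0 0;0 0 -1 0 0 0;0 0 0 0 0 0;0 0 0 0 0 0;0 0 0 0 0 0;0 0 0 0 0 0'
python3 - <<'E'
from h import *
p,W=cloud('wrist'); H=cv2.cvtColor(p,cv2.COLOR_BGR2HSV); Z=W[...,2]; cv2.imwrite('pics/w5.png',p)
y=W[(cv2.inRange(H,(22,120,90),(35,255,255))>0)&(Z>.105)&(Z<.135)]
print('wing',len(y),cv2.minAreaRect((y[:,:2]*1000).astype(np.float32)),np.percentile(y[:,2],[5,50,95]))
to([.66,.283,.2])
E
```

```text
t: 25.4
tool_pos: [0.6607, 0.2831, 0.1308]
ee_rot: [0.118, 3.139, 0.0]
wrist_force: [-0.3, -0.1, 0.0]
finger_gap: 0.0351
finger_force: 0.0
t: 26.4
tool_pos: [0.6601, 0.2829, 0.2284]
ee_rot: [-0.117, -3.137, 0.001]
wrist_force: [0.7, 0.7, 0.4]
finger_gap: 0.0349
finger_force: 0.0
wing 628 ((657.9410400390625, 283.4572448730469), (9.10502815246582, 33.03265380859375), 85.90177154541016) [0.11325537 0.11542727 0.11675238]
t 26.4 tcp [0.6602 0.2829 0.2286] yaw_y 85.7 tilt [-0.002 -0.001] shift cm [0.01 0.01 2.86] q6 0.37 F [ 0.4 -0.1 -0. ] gap 0.0348
```

View pics/w5.png

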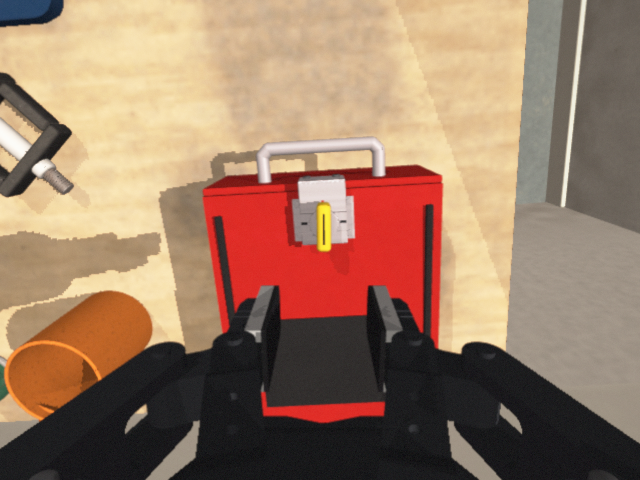

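The wing (324,227) lies along the red marks with its top at 115 mm, about 9.6 mm down. The drawer is home and the gripper is clear.

```bash
python3 -c "
from workcell import arm
print(arm.job_done())"
```

```text
the job is handed in; nothing more can be done
None
```

The job is handed in: the small blue chain tool is in the drawer, the drawer is fully home, and the wing stud is pressed in (about 9.6 mm down) and turned clockwise to its stop. It took about 26 s of robot time, and I moved nothing else on the bench.

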